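Stow the fondue burner stand and wind its keeper rail snug

ROBOT

A 7-joint arm with a two-finger parallel gripper is mounted at the origin on the work surface. World frame = base frame: x ahead of the robot, y to its left, z up, the work surface at z = 0. Lengths are in m, angles in rad, forces in N, time in s.
With the tool pointing down it reaches from about 0.425 to 0.95 m from the base axis. Payload 16.7 kg.
Tool frame: the origin (TCP) lies at the centre of the arm's flange, where the gripper is bolted on; the fingertips stand 199 mm ahead of it and the grasp point (between the pads) lies 180 mm ahead of it (ctrl.finger_overhang is the distance from the TCP to the fingertips, in m); z points along the fingers, y is the line along which they close (so a half turn about z gives the same grasp; the last joint's range is limited). The gripper opens to 94 mm and grips with 3 to 60 N. Pads are 16 mm wide; open, the fingers measure 119 mm over their backs; the gripper's body (75 mm by 177 mm) begins 78 mm behind the grasp point.
Start: joints at [-1.381, 0.426, 0.074, 1.606, -0.034, 1.111, -0.067], TCP at [0.225, 0.636, 0.405] pointing down, gripper open.
Joint ranges: [-2.85, 2.85], [-0.5, 2.14], [-1.23, 1.37], [0.21, 2.46], [-1.02, 4.16], [0.16, 2.05], [-2.73, 2.73]. Speed limits (rad/s): [1.89, 1.89, 2.39, 2.39, 3.01, 3.01, 3.01].

INTERFACE

Orientations are given as a unit quaternion [w, x, y, z].
In Python, from bench import monitor, imaging, ctrl gives the robot as it stands. The module is installed in compiled form; this text tells all that it offers.
- The arm moves only by the tool jog_arm, never from a script. Its argument "series" is a list of rows, each a list of 5 numbers: the closure, from -1 (fully open) to 1 (shut), so that 0 is half open, then the shift along the tool's x, y, z in mm, then the turn about the tool's z in degrees. In form: [[gripper, x, y, z, roll], ...]. A call has exactly 8 rows; each row is the pose to reach, as a shift and turn from the pose commanded when the call began, along the tool's axes at that moment; what a row does not reach only later rows make up. A row lasts 1/10 s, in which the tool goes at most 50 mm and 8.59 degrees, less where a joint would pass 70% of its speed; a pose out of reach is approached as far as the arm can. A call with a gripper value outside its range is refused whole. The fingers move at their own pace and stop on an object; "squeeze" is the grip in N (left out, the last holds). Time passes only in rows, so rows that repeat a pose let the fingers close, or fill a call up. It gives the time, the measured TCP pose, the force, the opening and the grip force at its end, in the units of the state.
- monitor.observe(): the state, without advancing time (a new reading comes with each control period).
- imaging.read_camera(name): name is "scene" or "top" or "wrist"; returns a dict with "color" (400x640x3 uint8, red, green, blue), "fx", "fy", "cx", "cy" (pixels), "world_from_camera" (4x4, takes a point from camera to world coordinates). Camera axes: x right, y down, z forward; pixel columns grow to the right and rows downward; lengths in m; the calibration is good to about 2 mm. A picture is of the moment at which its call begins. There is no depth.
- ctrl.hand_in(): hands the job in; it is judged then, once.
The state is a dict: "time": time; "qpos": joint angles; "qd": joint speeds; "tau": joint torques, N m; "tcp_pos": TCP position; "tool_rot": TCP orientation; "ft_force": force on the tool from outside, world axes, zero at the start; "moment": the same for the moment, N m; "width": opening from 0.0 (shut) to 1.0 (fully open); "gripper_force": force on a finger pad.
Only numpy, scipy, OpenCV 4.12 (cv2) and the standard library are available. Lean on these libraries where they do the work, as an engineer would, in place of code of your own. Each camera call takes 0.05 s, during which the arm holds its last target. There are 200 camera calls.

TASK

Put the steel burner stand upright on the light wooden tray, lengthwise between the keeper rail and the wooden stop. Then wind the rail in with its two black knobs, moving it only by the knobs and working them by turns in small steps, so that neither end of the rail ever gets more than 12 mm ahead of the other, until the rail is square and snug against the stand and the stand is snug against the stop. Leave the other things on the shelf where they are.

Things in the scene. Friction and masses are not known exactly. Their poses are not given: they have to be found in the camera images.
- tray: Light wooden keeper tray, fixed, 250 (x) x 370 (y) x 15 mm thick. Origin on its underside: the board spans x -140 to 110, y -185 to 185 mm. x points from the rail to the stop. It lies flat, turned up to 0.2 rad.
- stop: Darker wooden stop fence fixed on the tray, 15 (x) x 250 (y) x 35 mm high. Origin: middle of the lower edge of its face, on the tray's upper face; x points away from the rail, the face is at x = 0. It stands at tray x = 76 to 82 mm, turned up to 0.015 rad on the tray. Snug and square means parallel to this face.
- bay (a point): On the tray's upper face, 45 mm before the stop's face at its middle (stop x = -45, y = 0): where the centre of the stand's underside is when clamped. The stand's 120 mm side lies along the stop, its centre within 25 mm of y = 0. Set down up to 14 mm nearer the rail, it is pushed home by the rail.
- rail: Keeper rail: aluminium bar with red ends, 14 (x) x 330 (y) x 27 mm, moves to tray +x. Origin: middle of the lower edge of its face to the stop, 18 mm above the tray's underside. The face starts at tray x = -30, parallel to the tray's y (bay 16 to 22 mm deeper than the stand). Brass racks reach 97 mm behind the face. Do not push it by hand (3 N at most).
- rail_left_end (a point): Point on the rail's face, on its top edge, at rail y = +140 mm (above the line of the left rack). Snug: 90 mm before the stop's face (stop x = -90).
- rail_right_end (a point): Point on the rail's face, on its top edge, at rail y = -140 mm (above the line of the right rack). Snug: 90 mm before the stop's face (stop x = -90).
- left_knob: Black knob, vertical axis at tray x = -85, y = +140 mm. Grip bar 44 (x) x 12 (y) mm, from z = 5 to 39, white line on top, on a disc of radius 22; origin on the axis under the disc, 50 mm above the tray's underside. Clockwise seen from above moves the left rail end 8 mm per rad to the stop. Bar angle and rail place are unrelated. x lies along the bar.
- right_knob: The same on the right, axis at tray x = -85, y = -140 mm; clockwise seen from above moves the right rail end 8 mm per rad to the stop. Both turn without end at 0.06 N m and stay where left. A clutch in each slips at 0.14 N m: once the rail is tight on that side (about 10 N) the knob just turns idle.
- left_grip (a point): On the left knob's axis, at a height to grip the bar, 77 mm above the tray's underside (bar from 55 to 89 mm).
- right_grip (a point): On the right knob's axis, at the same height.
- burner_stand: Stainless burner stand, loose, 0.4 to 0.65 kg. Base 90 (x) x 120 (y) x 26 mm high, burner cup of radius 30 up to z = 46, on it an upright wooden grip bar 12 (x) x 46 (y) from z = 46 to 86. Four 7 mm corner posts at x = +-36, y = +-50 up to z = 80, tips bent inwards to y = +-37. Origin: centre of the underside. Either way round will do.
- stand_handle (a point): Middle of the stand's wooden grip bar, 69 mm above its underside.
- tealight_warmer: White ceramic tealight warmer, round, radius 52, 65 mm high, origin at the centre of its underside. Leave it alone.
- fondue_pots: Two nested black cast-iron pots, radius 90 (115 over the side handles), 121 mm high, 4 kg, origin at the centre of the underside. Leave alone.
- trivet: Red hard silicone trivet, radius 75, 8 mm thick, lying flat, origin at the centre of its underside. Leave alone.
- fork_holder: Clear acrylic fork holder 75 x 75 x 80 mm with four forks up to 176 mm high, origin at the centre of its underside. Leave alone.
There are look-alikes about, which are no part of the job. What is shaped like the burner_stand but yellow is not meant.

How it is judged:
By the outcome, as a careful person would: the job done as asked, in the order asked, and still so for the second after the job is handed in, with the robot touching nothing.
It also fails if it takes over 72 s, if anything falls off the work surface, if the arm or the gripper's body presses on something with over 40 N, if the wrist force passes 120 N, or if a joint passes its speed limit or range.

## Working session

There is one attempt and no reset: what is moved stays moved. The work goes in short steps, Python scripts to look and compute and a tool call to move; the robot and the scene stay as the last step left them, time stands still between calls to the robot, and variables do not carry over. Pictures are saved under pics/ and viewed, at most 10 in all, crops included, and the job is handed in when it is done.

Besides the shell and the picture viewer there is one more tool, called as name(argument=value, ...), one argument or row to a line, values as JSON. jog_arm: Moves the arm, as the interface text tells. Its arguments: {"type":"object","properties":{"series":{"type":"array"},"squeeze":{"type":"number"}},"required":["series"]}

```bash
mkdir -p pics; cat > h.py <<'E'
from bench import monitor, imaging, ctrl
import numpy as np, cv2
def snap(name,fn=None):
    d=imaging.read_camera(name); 
    if fn: cv2.imwrite('pics/'+fn,d['color'][:,:,::-1])
    return d
def ray(d,u,v,z):
    M=np.array(d['world_from_camera']); r=M[:3,:3]@np.array([(u-d['cx'])/d['fx'],(v-d['cy'])/d['fy'],1]); o=M[:3,3]
    return o+r*(z-o[2])/r[2]
def proj(d,p):
    M=np.linalg.inv(np.array(d['world_from_camera'])); c=M@np.append(p,1)
    return np.array([d['fx']*c[0]/c[2]+d['cx'],d['fy']*c[1]/c[2]+d['cy']])
E
python3 - <<'E'
from h import *
import pickle
ds={}
for n in ['scene','top']:
    ds[n]=snap(n); print(n,ds[n]['fx'],np.round(ds[n]['world_from_camera'],3).tolist())
pickle.dump(ds,open('d0.pkl','wb'))
im=np.hstack([ds['scene']['color'],ds['top']['color']])
cv2.imwrite('pics/top0.png',ds['top']['color'][:,:,::-1]);cv2.imwrite('pics/scene0.png',ds['scene']['color'][:,:,::-1])
s=monitor.observe();print(s)
E
```

```text
scene 373.41274410256415 [[-0.893, 0.304, -0.333, 0.962], [0.451, 0.581, -0.677, 0.887], [-0.012, -0.755, -0.656, 0.841], [0.0, 0.0, 0.0, 1.0]]
top 501.9595054550768 [[-0.011, -0.997, 0.08, 0.465], [-1.0, 0.011, -0.003, 0.094], [0.002, -0.08, -0.997, 1.516], [0.0, 0.0, 0.0, 1.0]]
{'time': 0.1, 'qpos': array([-1.38048838,  0.42663932,  0.07384336,  1.60651389, -0.03410159,
        1.11076994, -0.06709087]), 'qd': array([-1.59971651e-03, -1.96458107e-03,  9.08792868e-04, -1.60677046e-03,
       -5.59682847e-04,  6.64985889e-05, -4.14145456e-04]), 'tau': array([ 7.54440960e-03, -9.37460446e+01,  3.67629670e+00, -4.55039370e+01,
       -4.87197493e-02,  1.68882409e-02, -1.57018786e-05]), 'tcp_pos': array([0.22493455, 0.63625388, 0.40407818]), 'tool_rot': array([-5.72997331e-05,  1.69094349e-01,  9.85599723e-01, -5.32768238e-04]), 'ft_force': array([ 0.15991264, -0.20039704,  0.00370952]), 'moment': array([ 0.02832274, -0.03575534,  0.06138289]), 'gripper_force': 0.0, 'width': 0.9980536405937438}
```

View pics/top0.png

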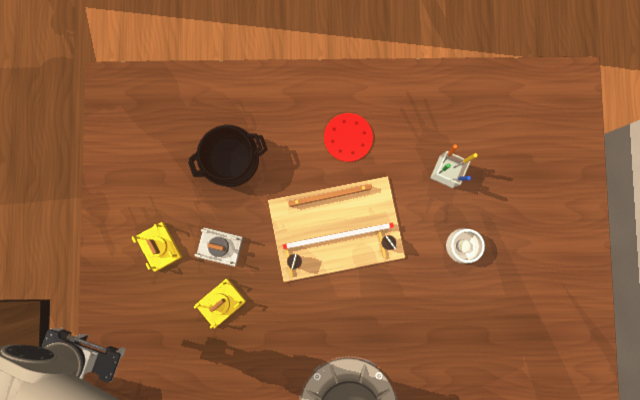

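View pics/scene0.png

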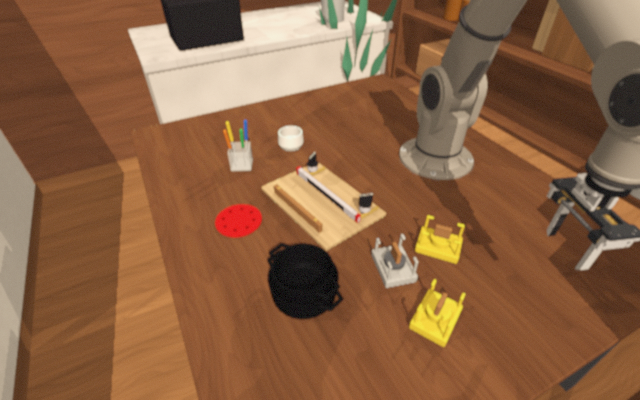

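Top view: the three look-alikes are the steel stand at (218,247), a yellow stand at (157,246) and a yellow stand at (220,303). I choose the steel one at (218,247). The tray is at about (337,230), with the stop on its far side, knobs at (294,262) and (389,242), and the white rail with red ends between them. I'll check this in a crop.

```bash
python3 - <<'E'
from h import *
import pickle
d=pickle.load(open('d0.pkl','rb'))['top']
c=d['color'][170:290,190:412,::-1]
cv2.imwrite('pics/crop0.png',cv2.resize(c,None,fx=3.6,fy=3.6,interpolation=cv2.INTER_CUBIC))
E
```

```text
(no output)
```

View pics/crop0.png

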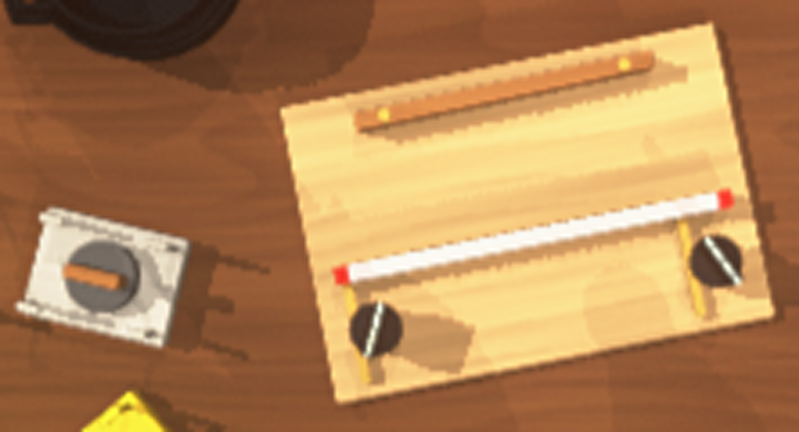

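The crop shows the steel stand with its orange grip bar at crop (95,276) and its base corners at about (45,208), (188,240), (165,347) and (20,310). Tray corners are (283,108), (713,22), (775,317) and (338,402). The knobs' white lines run (382,303)-(371,357) and (704,238)-(741,284).

```bash
cat > fit.py <<'E'
from h import *
from scipy.optimize import least_squares
def fit(d,P,px,x0):
    def pose(q): 
        c,s=np.cos(q[2]),np.sin(q[2]); return lambda p: np.array([q[0]+c*p[0]-s*p[1],q[1]+s*p[0]+c*p[1],p[2]])
    r=least_squares(lambda q:np.ravel([proj(d,pose(q)(p))-u for p,u in zip(P,px)]),x0)
    return r.x,np.round(r.fun,1)
E
python3 - <<'E'
from fit import *
import pickle
d=pickle.load(open('d0.pkl','rb'))['top']
f=lambda L:[(190+(x+.5)/3.6-.5,170+(y+.5)/3.6-.5) for x,y in L]
# world x is image up, y is left. tray +x up; left = +y
px=f([(283,108),(713,22),(775,317),(338,402)])
q,r=fit(d,[(.11,.185,.015),(.11,-.185,.015),(-.14,-.185,.015),(-.14,.185,.015)],px,[.5,.1,0]);print('tray',q,r)
c,s=np.cos(q[2]),np.sin(q[2]);R=np.array([[c,-s],[s,c]])
inv=lambda p:R.T@(p[:2]-q[:2])
for n,u,z in [('knobL',[(382,303),(371,357)],.089),('knobR',[(704,238),(741,284)],.089),('railends',[(333,275),(734,199)],.045),('stop',[(356,131),(654,66)],.015),('stopbacktop',[(355,112),(651,50)],.05)]:
    w=[ray(d,*a,z) for a in f(u)]; m=(w[0]+w[1])/2; v=w[0]-w[1]
    print(n,'tray mm',[np.round(inv(a)*1e3) for a in w],'world mid',m.round(4),'yaw',np.arctan2(v[1],v[0]),'len',np.hypot(*v[:2]))
bar=[ray(d,*a,.086) for a in f([(64,270),(124,282)])];v=bar[0]-bar[1]
print('bar',bar,(bar[0]+bar[1])/2,'yaw of y-axis',np.arctan2(v[1],v[0]),np.hypot(*v[:2]))
for a,z in zip(f([(188,240),(165,347)]),(.026,.026)): print('corner',ray(d,*a,z))
B=ray(d,*f([(102,276)])[0],.046);print('cup',B)
st=q[:2]+R@np.array([.079-.045,0]);print('bay',st)
E
```

```text
tray [0.53712422 0.02878235 0.18259659] [-0.6 -0.3  0.5  0.1  0.4 -0.2 -0.3  0.4]
knobL tray mm [array([-66., 130.]), array([-106.,  147.])] world mid [0.4276 0.1494 0.089 ] yaw -0.21033015778990488 len 0.0430406249550527
knobR tray mm [array([ -65., -129.]), array([-106., -150.])] world mid [ 0.4785 -0.1237  0.089 ] yaw 0.6598638022366042 len 0.04619796566558683
railends tray mm [array([-36., 167.]), array([ -39., -165.])] world mid [0.5002 0.0226 0.045 ] yaw 1.7463286290857314 len 0.3321300196124045
stop tray mm [array([ 78., 127.]), array([  84., -128.])] world mid [0.6167 0.0433 0.015 ] yaw 1.7751881993254113 len 0.25483905664414225
stopbacktop tray mm [array([ 90., 124.]), array([  94., -123.])] world mid [0.6275 0.0459 0.05  ] yaw 1.7670563655688887 len 0.2469755818988848
bar [array([0.47740803, 0.39568605, 0.086     ]), array([0.46742782, 0.34834018, 0.086     ])] [0.47241793 0.37201312 0.086     ] yaw of y-axis 1.363044118728293 0.04838632693355199
corner [0.50140862 0.30643491 0.026     ]
corner [0.41406214 0.32526645 0.026     ]
cup [0.47255806 0.37329334 0.046     ]
bay [0.57055899 0.03495619]
```

```bash
cat >> h.py <<'E'
from scipy.spatial.transform import Rotation as Ro
def go(x,y,zg,yaw):
    "grasp point target, yaw of tool y; prints shift (mm, tool axes) and roll (deg)"
    s=monitor.observe(); w=s['tool_rot']; R=Ro.from_quat(np.r_[w[1:],w[0]]).as_matrix()
    v=R.T@(np.array([x,y,zg+.18])-s['tcp_pos'])*1e3
    y0=np.arctan2(R[1,1],R[0,1]); t=s['time']
    print('t',round(t,2),'yaw',y0.round(3),'q7',s['qpos'][6].round(2),'shift',v.round(1),'roll',np.degrees(y0-yaw).round(1),'w',s['width'].round(3))
E
python3 -c "
from h import *
go(.4724,.372,.17,-.21)"
```

```text
Traceback (most recent call last):
  File "h.py", line 19, in go
    print('t',round(t,2),'yaw',y0.round(3),'q7',s['qpos'][6].round(2),'shift',v.round(1),'roll',np.degrees(y0-yaw).round(1),'w',s['width'].round(3))
                                                                                                                                ^^^^^^^^^^^^^^^^
AttributeError: 'float' object has no attribute 'round'
```

```bash
sed -i "s/s\['width'\].round(3)/round(s['width'],3)/" h.py
python3 -c "
from h import *
go(.4724,.372,.17,-.21)"
```

```text
t 0.1 yaw 1.231 q7 -0.07 shift [-321.4 -166.6   54.3] roll 82.6 w 0.998
```

jog_arm(
  series=[
    [-1,-40,-21,7,10.3],
    [-1,-80,-42,14,20.6],
    [-1,-120,-62,20,31],
    [-1,-161,-83,27,41.3],
    [-1,-201,-104,34,51.6],
    [-1,-241,-125,41,62],
    [-1,-281,-146,48,72.3],
    [-1,-321,-167,54,82.6],
  ],
)

```text
time: 0.9
tcp_pos: [0.4728, 0.3703, 0.3503]
tool_rot: [-0.0, 0.698, 0.716, -0.0]
ft_force: [1.0, 1.1, -0.0]
width: 1.0
gripper_force: 0.0
```

jog_arm(
  series=[
    [0,0,0,0,0],
    [0,0,0,0,0],
    [0,0,0,0,0],
    [0,0,0,0,0],
    [0,0,0,0,0],
    [0,0,0,0,0],
    [0,0,0,0,0],
    [0,0,0,0,0],
  ],
)

```text
time: 1.7
tcp_pos: [0.4719, 0.372, 0.3507]
tool_rot: [-0.0, 0.696, 0.718, -0.0]
ft_force: [-0.8, 0.2, -0.0]
width: 0.5
gripper_force: 0.0
```

```bash
python3 -c "
from h import *
go(.4724,.372,.069,-.21)
d=snap('wrist','w1.png')
print(d['fx'],np.round(d['world_from_camera'],3).tolist())
for p in [(.4724,.372,.086),(.4774,.3957,.086),(.4674,.3483,.086)]:print(proj(d,np.array(p)))
import pickle;pickle.dump(d,open('w1.pkl','wb'))
"
```

```text
t 1.7 yaw 0.031 q7 -0.58 shift [ -0.    0.5 101.7] roll 13.8 w 0.5
343.59477200742924 [[1.0, 0.029, 0.009, 0.469], [0.031, -0.965, -0.262, 0.449], [0.001, 0.262, -0.965, 0.332], [0.0, 0.0, 0.0, 1.0]]
[321.81417519 214.02940854]
[329.67255659 183.27774943]
[314.32289153 243.34452951]
```

View pics/w1.png

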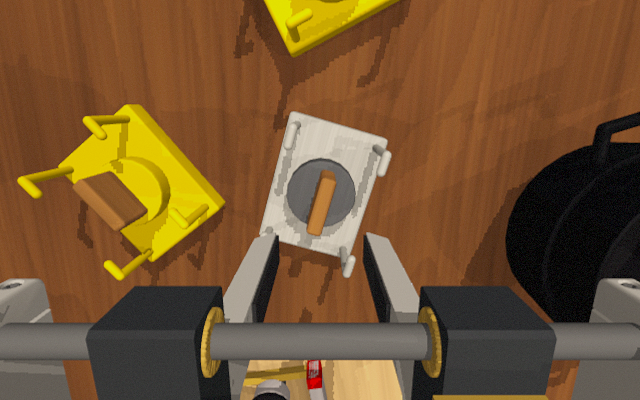

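The wrist view shows the steel stand centred at (322,195), with its bar's top face from about (328,180) to (316,235). A yellow stand is at (140,195), and another at the top edge. The bar is close to the prediction, and I'll refine it by colour.

```bash
python3 -c "
from h import *
import pickle
d=pickle.load(open('w1.pkl','rb'))
h=cv2.cvtColor(d['color'],cv2.COLOR_RGB2HSV)[150:250,295:350]
b=d['color'][150:250,295:350].astype(int)
m=((b[...,0]-b[...,2])>60).astype(np.uint8)
m[:, :]=m
n,l,s,c=cv2.connectedComponentsWithStats(m);k=1+s[1:,4].argmax();print(s[k],c[k])
pts=np.argwhere(l==k)[:,::-1]+[295,150]
# bright top face
v=d['color'][pts[:,1],pts[:,0],0];print(np.percentile(v,[5,25,50,75,95]))
for t in (0,170):
    r=cv2.minAreaRect(pts[v>t].astype(np.float32));print(r);bx=cv2.boxPoints(r);print(bx.round(1).tolist(),[ray(d,*q,.086).round(4).tolist() for q in bx])
# base corners
for u in [(293,111),(387,137),(342,258),(260,236)]: print(u,ray(d,*u,.026).round(4))
"
```

```text
[  12   20   29   66 1079] [26.05653383 52.48656163]
[100. 154. 184. 189. 192.]
((320.7919006347656, 202.55136108398438), (17.718671798706055, 65.87522888183594), 17.10272979736328)
[[302.6000061035156, 231.39999389648438], [322.0, 168.5], [338.8999938964844, 173.6999969482422], [319.6000061035156, 236.60000610351562]] [[0.4583, 0.3577, 0.086], [0.4715, 0.4065, 0.086], [0.4839, 0.403, 0.086], [0.4713, 0.3539, 0.086]]
((320.8587951660156, 206.16966247558594), (13.169842720031738, 56.471073150634766), 16.144336700439453)
[[306.70001220703125, 231.5], [322.3999938964844, 177.1999969482422], [335.0, 180.89999389648438], [319.29998779296875, 235.10000610351562]] [[0.4613, 0.3578, 0.086], [0.4719, 0.4, 0.086], [0.4812, 0.3976, 0.086], [0.471, 0.3551, 0.086]]
(293, 111) [0.4455 0.4453 0.026 ]
(387, 137) [0.5282 0.4258 0.026 ]
(342, 258) [0.4941 0.3094 0.026 ]
(260, 236) [0.4153 0.3297 0.026 ]
```

```bash
python3 -c "
from h import *
go(.4715,.3755,.069,-.225)"
```

```text
t 1.75 yaw 0.031 q7 -0.58 shift [  3.6  -0.3 101.7] roll 14.7 w 0.5
```

jog_arm(
  series=[
    [0,1,0,10,5],
    [0,2,0,25,10],
    [0,3.5,0,45,14.7],
    [0,3.5,0,65,14.7],
    [0,3.5,0,85,14.7],
    [0,3.5,0,97,14.7],
    [0,3.5,0,102,14.7],
    [0,3.5,0,102,14.7],
  ],
)

```text
time: 2.55
tcp_pos: [0.4719, 0.3754, 0.2484]
tool_rot: [0.0, 0.782, 0.623, -0.0]
ft_force: [0.1, 1.4, 0.2]
width: 0.501
gripper_force: 0.0
```

jog_arm(
  series=[
    [1,0,0,0,0],
    [1,0,0,0,0],
    [1,0,0,0,0],
    [1,0,0,0,0],
    [1,0,0,0,0],
    [1,0,0,0,0],
    [1,0,0,0,0],
    [1,0,0,0,0],
  ],
  squeeze=40,
)

```text
time: 3.35
tcp_pos: [0.4718, 0.3755, 0.2489]
tool_rot: [-0.0, 0.782, 0.623, 0.0]
ft_force: [-2.5, 0.0, 5.4]
width: 0.127
gripper_force: 40.0
```

```bash
python3 -c "
from h import *
go(.4715,.3755,.169,-.225)"
```

```text
t 3.35 yaw -0.226 q7 -0.74 shift [-1.000e-01 -3.000e-01 -1.001e+02] roll -0.0 w 0.127
```

jog_arm(
  series=[
    [1,0,0,-8,0],
    [1,0,0,-20,0],
    [1,0,0,-35,0],
    [1,0,0,-50,0],
    [1,0,0,-65,0],
    [1,0,0,-80,0],
    [1,0,0,-90,0],
    [1,0,0,-90,0],
  ],
)

```text
time: 4.15
tcp_pos: [0.4722, 0.3756, 0.3404]
tool_rot: [-0.0, 0.782, 0.623, 0.001]
ft_force: [0.9, -0.0, -5.9]
width: 0.125
gripper_force: 39.9
```

```bash
python3 -c "
from h import *
print(monitor.observe()['ft_force'])
go(.5628,.0327,.159,.195)"
```

```text
[ 0.93095175 -0.03548813 -5.85830706]
t 4.15 yaw -0.226 q7 -0.8 shift [-314.   165.     0.9] roll -24.1 w 0.125
```

jog_arm(
  series=[
    [1,-22,12,0,-2],
    [1,-66,35,0,-5],
    [1,-110,58,0,-9],
    [1,-154,81,0,-13],
    [1,-198,104,0,-17],
    [1,-242,127,0,-20],
    [1,-284,149,0,-23],
    [1,-314,165,0,-24.1],
  ],
)

```text
time: 4.95
tcp_pos: [0.5625, 0.029, 0.3384]
tool_rot: [0.0, 0.635, 0.772, -0.0]
ft_force: [0.3, 1.5, -5.2]
width: 0.124
gripper_force: 39.9
```

```bash
python3 -c "
from h import *
go(.5628,.0327,.084,.195)
import pickle;d={n:snap(n) for n in ('top','wrist')};pickle.dump(d,open('d1.pkl','wb'))
cv2.imwrite('pics/w2.png',d['wrist']['color'][:,:,::-1])"
```

```text
t 4.95 yaw 0.195 q7 0.22 shift [ 3.6  1.1 74.4] roll -0.0 w 0.124
```

View pics/w2.png

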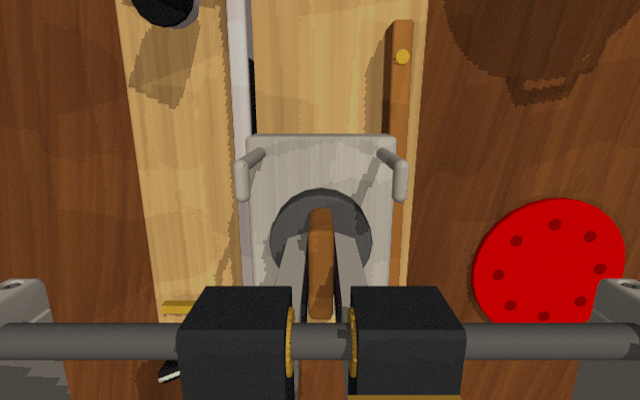

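The wrist view shows the stand in hand upright. The rail is to its left, with its face edge at about (246,60). The stop is to its right, with its lower face edge at about (386,70) and its top back edge from (413,25) to (408,280). The gap straddles the stand. I'll check this in numbers, then descend.

```bash
python3 -c "
from h import *
import pickle
d=pickle.load(open('d1.pkl','rb'))['wrist']
q=(.5371,.0288,.1826);c,s=np.cos(q[2]),np.sin(q[2]);R=np.array([[c,-s],[s,c]])
for n,u,z in [('stop low',(386,70),.015),('stop topfront',(392,30),.05),('stop back',(413,30),.05),('stop back',(408,270),.05),('rail face top',(246,40),.045),('rail faceend',(250,125),.045),('pot tray edge',(428,30),.015),('edge2',(411,310),.015),('left edge',(122,40),.015),('left edge2',(155,290),.015)]:
  w=ray(d,*u,z); print(n,(R.T@(w[:2]-q[:2])*1e3).round(1))
for r in (30,45,60,90,110): print(r,d['color'][r,225:262].sum(1).tolist(),'|',d['color'][r,378:432].sum(1).tolist())
"
```

```text
stop low [78.4 97.3]
stop topfront [ 74.9 120.8]
stop back [ 89.9 120.9]
stop back [100.5 -67.6]
rail face top [-30.9 114.3]
rail faceend [-30.9  53.3]
pot tray edge [110.6 128. ]
edge2 [ 116.7 -129.3]
left edge [-137.8  118.6]
left edge2 [-138.3 -108.6]
30 [255, 245, 342, 478, 541, 547, 541, 541, 545, 542, 549, 552, 552, 556, 558, 563, 564, 559, 550, 531, 483, 361, 302, 300, 310, 305, 291, 357, 397, 406, 413, 412, 412, 422, 411, 416, 416] | [414, 411, 415, 416, 421, 418, 426, 341, 185, 124, 137, 137, 130, 134, 160, 230, 268, 309, 324, 309, 315, 317, 319, 314, 319, 312, 303, 301, 297, 315, 293, 289, 290, 288, 267, 328, 365, 367, 379, 367, 380, 392, 406, 404, 406, 413, 392, 399, 259, 159, 170, 188, 184, 200]
45 [278, 265, 256, 360, 487, 540, 546, 538, 542, 543, 545, 551, 552, 552, 557, 556, 563, 559, 555, 551, 526, 451, 332, 305, 307, 300, 299, 298, 387, 404, 405, 407, 416, 416, 419, 413, 408] | [300, 307, 308, 318, 310, 313, 223, 141, 148, 134, 149, 133, 135, 135, 207, 252, 304, 311, 302, 314, 309, 312, 313, 308, 305, 311, 304, 302, 288, 285, 292, 286, 282, 275, 282, 356, 364, 371, 3
[... 750 characters left out ...]
 147, 143, 131, 133, 140, 132, 136, 202, 252, 284, 299, 291, 293, 302, 295, 297, 303, 296, 307, 324, 310, 310, 307, 314, 305, 289, 266, 341, 362, 376, 394, 409, 412, 399, 405, 389, 377, 376, 235, 149, 179, 191, 193, 203, 173, 172, 178, 184, 192]
110 [432, 331, 299, 312, 294, 284, 268, 400, 482, 512, 513, 512, 514, 520, 513, 530, 533, 543, 544, 538, 536, 536, 522, 494, 430, 265, 87, 13, 9, 12, 3, 374, 402, 391, 382, 379, 391] | [308, 302, 310, 244, 138, 115, 88, 110, 111, 119, 106, 144, 199, 246, 254, 274, 275, 280, 284, 286, 303, 299, 301, 292, 297, 297, 297, 278, 304, 277, 279, 361, 390, 403, 414, 413, 406, 397, 391, 383, 378, 332, 208, 163, 181, 176, 201, 195, 189, 168, 195, 200, 175, 187]
```

```bash
python3 -c "
from h import *
go(.5628,.0327,.085,.195)"
```

```text
t 5.05 yaw 0.189 q7 0.22 shift [ 5.7  1.  73.5] roll -0.4 w 0.128
```

jog_arm(
  series=[
    [1,2,0,5,0],
    [1,2,0,15,0],
    [1,2,0,25,0],
    [1,2,0,33,0],
    [1,2,0,38,0],
    [1,2,0,40,0],
    [1,2,0,40,0],
    [1,2,0,40,0],
  ],
)

```text
time: 5.85
tcp_pos: [0.5622, 0.0344, 0.2989]
tool_rot: [0.0, 0.635, 0.773, 0.0]
ft_force: [-0.3, -0.8, -5.0]
width: 0.128
gripper_force: 40.0
```

```bash
python3 -c "
from h import *
go(.5628,.0327,.085,.195)"
```

```text
t 5.85 yaw 0.195 q7 0.24 shift [-1.8  0.3 33.9] roll -0.0 w 0.128
```

jog_arm(
  series=[
    [1,-1,0,5,0],
    [1,-1,0,12,0],
    [1,-1,0,20,0],
    [1,-1,0,26,0],
    [1,-1,0,30,0],
    [1,-1,0,33,0],
    [1,-1,0,34.5,0],
    [1,-1,0,34.5,0],
  ],
)

```text
time: 6.65
tcp_pos: [0.5623, 0.0333, 0.2642]
tool_rot: [0.0, 0.635, 0.773, -0.0]
ft_force: [0.6, 0.5, -4.5]
width: 0.123
gripper_force: 40.0
```

```bash
python3 -c "
from h import *
go(.5628,.0327,.085,.195);print(monitor.observe()['ft_force'])"
```

```text
t 6.65 yaw 0.195 q7 0.27 shift [-0.7  0.4 -0.8] roll -0.0 w 0.123
[ 0.56754814  0.50904114 -4.51327397]
```

jog_arm(
  series=[
    [1,0,0,0.6,0],
    [1,0,0,1.2,0],
    [1,0,0,1.2,0],
    [0,0,0,1.2,0],
    [0,0,0,1.2,0],
    [0,0,0,1.2,0],
    [0,0,0,1.2,0],
    [0,0,0,1.2,0],
  ],
)

```text
time: 7.45
tcp_pos: [0.5622, 0.0335, 0.263]
tool_rot: [0.0, 0.635, 0.773, -0.0]
ft_force: [-0.7, -0.3, -0.1]
width: 0.487
gripper_force: 0.0
```

jog_arm(
  series=[
    [0,0,0,-5,0],
    [0,0,0,-20,0],
    [0,0,0,-40,0],
    [0,0,0,-60,0],
    [0,0,0,-80,0],
    [0,0,0,-95,0],
    [0,0,0,-100,0],
    [0,0,0,-100,0],
  ],
)

```text
time: 8.25
tcp_pos: [0.5623, 0.0334, 0.3641]
tool_rot: [0.0, 0.635, 0.773, 0.001]
ft_force: [1.1, -0.1, -0.6]
width: 0.498
gripper_force: 0.0
```

```bash
python3 -c "
from h import *
go(.4278,.1493,.145,1.36)
go(.4278,.1493,.145,-1.78)
import pickle;d={n:snap(n) for n in ('top','wrist')};pickle.dump(d,open('d2.pkl','wb'))
a=d['wrist']['color'][:,:,::-1];b=cv2.resize(d['top']['color'][160:300,250:420,::-1],None,fx=2.35,fy=2.35,interpolation=2)
cv2.imwrite('pics/w3.png',cv2.resize(np.vstack([cv2.resize(a,(400,250)),b[:, :400] if b.shape[1]>=400 else cv2.resize(b,(400,329))]),None,fx=1,fy=1))"
```

```text
t 8.25 yaw 0.195 q7 0.2 shift [ 139.7 -109.6   38.9] roll -66.7 w 0.498
t 8.25 yaw 0.195 q7 0.2 shift [ 139.7 -109.6   38.9] roll 113.2 w 0.498
```

View pics/w3.png

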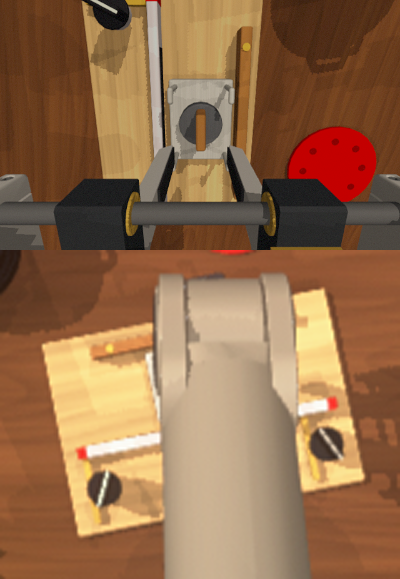

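The stand is upright between the rail and the stop. Its base is at wrist pixel (320,190) of the original image, with the rail on its left and the stop on its right. Next is the left knob.

jog_arm(
  series=[
    [0,17,-14,5,-8.3],
    [0,34,-28,10,-16.6],
    [0,52,-41,15,-25],
    [0,70,-55,20,-33],
    [0,87,-69,25,-42],
    [0,105,-82,29,-50],
    [0,122,-96,34,-58],
    [0,140,-109,39,-66.5],
  ],
)

```text
time: 9.15
tcp_pos: [0.4272, 0.15, 0.3231]
tool_rot: [-0.001, 0.105, 0.995, -0.0]
ft_force: [-0.3, -0.2, 0.0]
width: 0.501
gripper_force: 0.0
```

```bash
cat > knob.py <<'E'
from h import *
def kn(d,xy):
    "white line on top (z .089) near predicted axis"
    c=proj(d,np.array([*xy,.089])); u,v=c.round().astype(int); a=d['color'].astype(int)
    m=(a.min(2)>150).astype(np.uint8); H=np.zeros_like(m); r=70
    cv2.circle(H,(int(u),int(v)),r,1,-1); m*=H
    n,l,s,cc=cv2.connectedComponentsWithStats(m)
    for k in range(1,n):
        if s[k,4]>60:
            p=np.argwhere(l==k)[:,::-1].astype(np.float32); w=np.array([ray(d,*x,.089)[:2] for x in p])
            ce=(w.max(0)+w.min(0))/2; e,V=np.linalg.eigh(np.cov((w-w.mean(0)).T)); 
            print(s[k,4],'c',w.mean(0).round(4),'yaw',np.arctan2(V[1,1],V[0,1]).round(3),'len',np.sqrt(12*e[::-1]).round(4))
E
python3 -c "
from knob import *
d=snap('wrist','w4.png');go(.428,.150,.077,1.36);print(proj(d,np.array([.428,.15,.089])))
kn(d,(.428,.150))"
```

```text
t 9.2 yaw 1.374 q7 0.94 shift [-3.5 -1.2 65.3] roll 0.8 w 0.503
[320.51694144 228.72620063]
286 c [0.427  0.1534] yaw 2.867 len [0.0449 0.003 ]
1294 c [0.4571 0.1432] yaw 1.742 len [0.0608 0.011 ]
```

jog_arm(
  series=[
    [0,-1,1,8,1],
    [0,-1,1,20,2.5],
    [0,-1,1,35,3.5],
    [0,-1,1,45,3.5],
    [0,-1,1,54,3.5],
    [0,-1,1,61,3.5],
    [0,-1,1,65,3.5],
    [0,-1,1,65.5,3.5],
  ],
)

```text
time: 10.0
tcp_pos: [0.4294, 0.1503, 0.2581]
tool_rot: [-0.0, 0.138, 0.99, -0.0]
ft_force: [-0.2, -0.5, -0.1]
width: 0.499
gripper_force: 0.0
```

```bash
python3 -c "
from h import *
go(.4276,.1515,.077,1.31)"
```

```text
t 10.0 yaw 1.294 q7 0.91 shift [2.  0.6 1.1] roll -0.9 w 0.499
```

jog_arm(
  series=[
    [0,1.5,0.5,0.5,0],
    [1,1.5,0.5,0.5,0],
    [1,1.5,0.5,0.5,0],
    [1,1.5,0.5,0.5,0],
    [1,1.5,0.5,0.5,0],
    [1,1.5,0.5,0.5,0],
    [1,1.5,0.5,0.5,0],
    [1,1.5,0.5,0.5,0],
  ],
  squeeze=15,
)

```text
time: 10.8
tcp_pos: [0.4283, 0.1521, 0.2582]
tool_rot: [0.0, 0.137, 0.991, 0.001]
ft_force: [1.0, 5.3, -1.3]
width: 0.125
gripper_force: 15.0
```

```bash
python3 -c "
from h import *
go(.4276,.1515,.077,1.31);s=monitor.observe();print(s['ft_force'],s['moment'])"
```

```text
t 10.8 yaw 1.295 q7 0.91 shift [ 0.5 -0.7  1.2] roll -0.9 w 0.125
[ 1.01680087  5.284859   -1.31969387] [ 1.40313042 -0.21901768  0.00684697]
```

jog_arm(
  series=[
    [1,0,0.8,0,4],
    [1,0,0.8,0,11],
    [1,0,0.8,0,19],
    [1,0,0.8,0,27],
    [1,0,0.8,0,35],
    [1,0,0.8,0,42],
    [1,0,0.8,0,48],
    [1,0,0.8,0,48],
  ],
)

```text
time: 11.6
tcp_pos: [0.428, 0.1518, 0.2581]
tool_rot: [-0.0, 0.53, 0.848, -0.001]
ft_force: [-3.8, -3.6, 9.6]
width: 0.13
gripper_force: 15.0
```

```bash
python3 -c "
from knob import *
s=monitor.observe();print(s['ft_force'],s['moment'])
go(.4276,.1515,.077,1.31)"
```

```text
[-3.79451113 -3.58172065  9.58666854] [-1.08105321  0.95340668 -0.03886796]
t 11.6 yaw 0.453 q7 0.16 shift [-0.1 -0.5  1.1] roll -49.1 w 0.13
```

jog_arm(
  series=[
    [0,0,0,0,0],
    [0,0,0,0,0],
    [0,0,0,0,0],
    [0,0,0,-10,0],
    [0,0,0,-30,0],
    [0,0,0,-50,0],
    [0,0,0,-65,0],
    [0,0,0,-68,0],
  ],
)

```text
time: 12.4
tcp_pos: [0.4287, 0.1521, 0.3279]
tool_rot: [0.0, 0.529, 0.849, 0.001]
ft_force: [-0.0, -0.0, -0.4]
width: 0.501
gripper_force: 0.0
```

```bash
python3 -c "
from knob import *
d=snap('wrist')
go(.4787,-.1240,.145,-.91); kn(d,(.428,.152))"
```

```text
t 12.45 yaw 0.457 q7 0.08 shift [-270.   -76.8    2. ] roll 78.3 w 0.501
285 c [0.4267 0.1532] yaw 2.023 len [0.0444 0.0031]
355 c [0.4659 0.1719] yaw 1.941 len [0.0199 0.0088]
159 c [0.4701 0.1315] yaw 1.751 len [0.0162 0.006 ]
```

jog_arm(
  series=[
    [0,-20,-6,0,8.4],
    [0,-60,-17,0,17],
    [0,-100,-28,0,25.4],
    [0,-142,-40,0,34],
    [0,-184,-52,0,42.5],
    [0,-222,-63,0,51],
    [0,-252,-72,0,59.5],
    [0,-270,-77,0,68],
  ],
)

```text
time: 13.25
tcp_pos: [0.478, -0.1267, 0.3256]
tool_rot: [0.0, 0.915, 0.404, -0.0]
ft_force: [-0.4, 1.1, 0.1]
width: 0.499
gripper_force: 0.0
```

```bash
python3 -c "
from knob import *
d=snap('wrist')
go(.4787,-.1240,.077,-.91); kn(d,(.4787,-.1240))"
```

```text
t 13.3 yaw -0.75 q7 -0.33 shift [ 3.6 -2.7 68.7] roll 9.2 w 0.502
266 c [ 0.4784 -0.1216] yaw -2.522 len [0.0444 0.0028]
```

jog_arm(
  series=[
    [0,1,0,6,3],
    [0,1,0,18,7],
    [0,1,0,33,11],
    [0,1,0,46,11.5],
    [0,1,0,56,11.5],
    [0,1,0,62,11.5],
    [0,1,0,65,11.5],
    [0,1,0,65,11.5],
  ],
)

```text
time: 14.1
tcp_pos: [0.4789, -0.1236, 0.2609]
tool_rot: [-0.0, 0.949, 0.315, -0.0]
ft_force: [-0.3, 0.7, 0.9]
width: 0.498
gripper_force: 0.0
```

```bash
python3 -c "
from knob import *
go(.4788,-.1230,.077,-.951)"
```

```text
t 14.1 yaw -0.93 q7 -0.38 shift [ 0.3 -0.5  3.9] roll 1.2 w 0.498
```

jog_arm(
  series=[
    [0,0,-0.3,2,1],
    [1,0,-0.3,2.5,1],
    [1,0,-0.3,2.5,1],
    [1,0,-0.3,2.5,1],
    [1,0,-0.3,2.5,1],
    [1,0,-0.3,2.5,1],
    [1,0,-0.3,2.5,1],
    [1,0,-0.3,2.5,1],
  ],
  squeeze=15,
)

```text
time: 14.9
tcp_pos: [0.4786, -0.1229, 0.2585]
tool_rot: [-0.0, 0.952, 0.306, -0.0]
ft_force: [-2.8, 2.7, 5.0]
width: 0.129
gripper_force: 15.0
```

```bash
python3 -c "
from knob import *
s=monitor.observe();print(s['ft_force'],s['moment'],s['qpos'].round(2))
go(.4788,-.1230,.077,-.951)"
```

```text
[-2.7532621   2.67614814  5.02925725] [ 0.68804702  0.70134449 -0.07188331] [-0.48  0.42  0.74  2.16 -0.44  0.71 -0.39]
t 14.9 yaw -0.948 q7 -0.39 shift [0.1 0.2 1.5] roll 0.2 w 0.129
```

jog_arm(
  series=[
    [1,0,0,0,4],
    [1,0,0,0,11],
    [1,0,0,0,19],
    [1,0,0,0,27],
    [1,0,0,0,35],
    [1,0,0,0,43],
    [1,0,0,0,51],
    [1,0,0,0,59],
  ],
)

```text
time: 15.7
tcp_pos: [0.4786, -0.1228, 0.2585]
tool_rot: [-0.001, 0.979, -0.205, -0.0]
ft_force: [-3.5, 3.0, 4.6]
width: 0.128
gripper_force: 15.0
```

jog_arm(
  series=[
    [1,0,0,0,8],
    [1,0,0,0,16],
    [1,0,0,0,24],
    [1,0,0,0,31],
    [1,0,0,0,36],
    [1,0,0,0,37],
    [1,0,0,0,37],
    [1,0,0,0,37],
  ],
)

```text
time: 16.5
tcp_pos: [0.4787, -0.1227, 0.2585]
tool_rot: [-0.0, 0.865, -0.502, -0.001]
ft_force: [-3.6, 5.2, 7.6]
width: 0.126
gripper_force: 15.0
```

jog_arm(
  series=[
    [0,0,0,0,0],
    [0,0,0,0,0],
    [0,0,0,0,0],
    [0,0,0,-10,0],
    [0,0,0,-30,0],
    [0,0,0,-50,0],
    [0,0,0,-65,0],
    [0,0,0,-68,0],
  ],
)

```text
time: 17.3
tcp_pos: [0.479, -0.1235, 0.3281]
tool_rot: [-0.0, 0.865, -0.502, 0.001]
ft_force: [0.2, -0.4, -0.1]
width: 0.5
gripper_force: 0.0
```

```bash
python3 -c "
from knob import *
d=snap('wrist'); kn(d,(.4788,-.1230))
go(.4276,.1524,.145,.453-np.pi)
go(.4276,.1524,.145,.453)"
```

```text
289 c [ 0.4785 -0.1218] yaw 2.097 len [0.0431 0.0032]
t 17.35 yaw -2.623 q7 -1.79 shift [-264.9  -91.9    2.6] roll 3.7 w 0.501
t 17.35 yaw -2.623 q7 -1.79 shift [-264.9  -91.9    2.6] roll -176.3 w 0.501
```

jog_arm(
  series=[
    [0,-20,-7,0,-8.5],
    [0,-60,-21,0,-17],
    [0,-100,-35,0,-25.5],
    [0,-140,-49,0,-34],
    [0,-180,-63,0,-42.5],
    [0,-217,-75,0,-51],
    [0,-247,-86,0,-59.5],
    [0,-265,-92,0,-68],
  ],
)

```text
time: 18.15
tcp_pos: [0.4266, 0.1552, 0.326]
tool_rot: [0.0, 0.997, 0.071, -0.0]
ft_force: [0.0, -0.2, -0.6]
width: 0.502
gripper_force: 0.0
```

jog_arm(
  series=[
    [0,0,0,0,-8.5],
    [0,0,0,0,-17],
    [0,0,0,0,-25.5],
    [0,0,0,0,-34],
    [0,0,0,0,-42.5],
    [0,0,0,0,-51],
    [0,0,0,0,-59.5],
    [0,0,0,0,-68],
  ],
)

```text
time: 18.95
tcp_pos: [0.4272, 0.1525, 0.3261]
tool_rot: [-0.0, 0.788, 0.616, -0.0]
ft_force: [0.2, -0.6, -0.2]
width: 0.498
gripper_force: 0.0
```

```bash
python3 -c "
from knob import *
go(.4278,.1524,.077,.453);d=snap('wrist'); kn(d,(.428,.152))"
```

```text
t 18.95 yaw -0.244 q7 -0.47 shift [ 0.1  0.6 69.1] roll -39.9 w 0.498
245 c [0.4267 0.1531] yaw 2.022 len [0.0442 0.0026]
```

jog_arm(
  series=[
    [0,0,0.5,4,-8.5],
    [0,0,0.5,8,-17],
    [0,0,0.5,14,-25.5],
    [0,0,0.5,20,-34],
    [0,0,0.5,35,-40],
    [0,0,0.5,50,-40],
    [0,0,0.5,63,-40],
    [0,0,0.5,68,-40],
  ],
)

```text
time: 19.8
tcp_pos: [0.4276, 0.1522, 0.2572]
tool_rot: [-0.0, 0.533, 0.846, -0.001]
ft_force: [-0.5, 0.3, -0.2]
width: 0.501
gripper_force: 0.0
```

jog_arm(
  series=[
    [0,0,0,0,0],
    [1,0,0,0,0],
    [1,0,0,0,0],
    [1,0,0,0,0],
    [1,0,0,0,0],
    [1,0,0,0,0],
    [1,0,0,0,0],
    [1,0,0,0,0],
  ],
)

```text
time: 20.6
tcp_pos: [0.4277, 0.1523, 0.2586]
tool_rot: [-0.0, 0.532, 0.847, -0.0]
ft_force: [-4.2, -1.8, 8.7]
width: 0.13
gripper_force: 15.0
```

```bash
python3 -c "
from knob import *
s=monitor.observe();print(s['ft_force'],s['moment'])
go(.4278,.1524,.077,.453)"
```

```text
[-4.15533287 -1.82395688  8.65228242] [-0.39077098  1.05046334  0.02808086]
t 20.6 yaw 0.448 q7 0.29 shift [0.  0.1 1.6] roll -0.3 w 0.13
```

jog_arm(
  series=[
    [1,0,0,-1,4],
    [1,0,0,-1,12],
    [1,0,0,-1,20],
    [1,0,0,-1,28],
    [1,0,0,-1,36],
    [1,0,0,-1,44],
    [1,0,0,-1,52],
    [1,0,0,-1,60],
  ],
)

```text
time: 21.4
tcp_pos: [0.4273, 0.1524, 0.2591]
tool_rot: [-0.0, 0.886, 0.465, -0.001]
ft_force: [-2.0, -0.3, -10.2]
width: 0.128
gripper_force: 15.0
```

jog_arm(
  series=[
    [1,0,0,0,6],
    [1,0,0,0,8],
    [1,0,0,0,8],
    [1,0,0,0,8],
    [0,0,0,0,8],
    [0,0,0,0,8],
    [0,0,0,0,8],
    [0,0,0,-15,8],
  ],
)

```text
time: 22.2
tcp_pos: [0.4279, 0.1523, 0.274]
tool_rot: [0.0, 0.915, 0.404, -0.001]
ft_force: [0.2, -0.1, -0.1]
width: 0.43
gripper_force: 0.0
```

jog_arm(
  series=[
    [0,0,0,-20,0],
    [0,0,0,-50,0],
    [0,0,0,-54,0],
    [0,0,0,-54,0],
    [0,0,0,-54,0],
    [0,0,0,-54,0],
    [0,0,0,-54,0],
    [0,0,0,-54,0],
  ],
)

```text
time: 23.0
tcp_pos: [0.428, 0.1523, 0.3281]
tool_rot: [0.0, 0.915, 0.404, -0.0]
ft_force: [-0.5, 0.3, -0.5]
width: 0.499
gripper_force: 0.0
```

```bash
python3 -c "
from knob import *
d=snap('wrist'); kn(d,(.428,.152)); d=snap('wrist','w5.png'); import pickle; pickle.dump(d,open('w5.pkl','wb'))
go(.4788,-.1230,.145,-1.045+np.pi/2)"
```

```text
236 c [0.4275 0.1542] yaw 0.828 len [0.0435 0.0026]
t 23.1 yaw -0.739 q7 -0.8 shift [-169.3  223.     3.4] roll -72.5 w 0.497
```

View pics/w5.png

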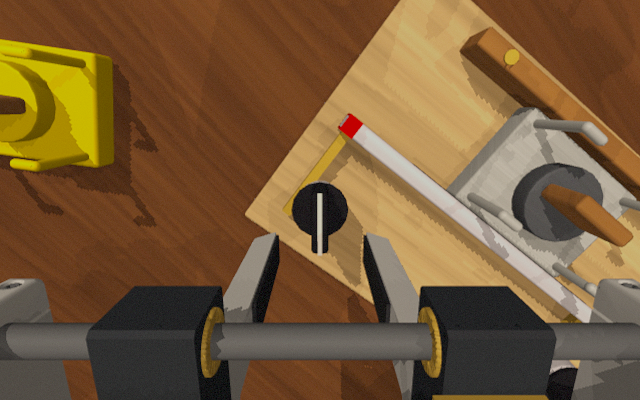

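The wrist view shows the left rail end (red, at 350,125) moved in, the rail close to the stand, the stand upright at (555,195) and the stop beyond it. Next is the right knob.

jog_arm(
  series=[
    [0,-12,16,0,-8.5],
    [0,-36,48,0,-17],
    [0,-62,82,0,-25.5],
    [0,-88,116,0,-34],
    [0,-113,149,0,-42.5],
    [0,-137,180,0,-51],
    [0,-157,207,0,-59.5],
    [0,-169,223,0,-68],
  ],
)

```text
time: 23.9
tcp_pos: [0.4791, -0.1251, 0.3285]
tool_rot: [0.0, 0.565, 0.825, -0.0]
ft_force: [0.9, 0.6, -0.9]
width: 0.499
gripper_force: 0.0
```

```bash
python3 -c "
from knob import *
d=snap('wrist'); kn(d,(.4788,-.123))
go(.4788,-.1230,.077,-1.045+np.pi/2)"
```

```text
257 c [ 0.4781 -0.1219] yaw 2.087 len [0.0444 0.0028]
79 c [ 0.5217 -0.1071] yaw 1.849 len [0.013  0.0034]
t 23.95 yaw 0.383 q7 0.82 shift [ 5.1  1.6 71.9] roll -8.2 w 0.499
```

jog_arm(
  series=[
    [0,0,0,4,-5],
    [0,0,0,12,-8],
    [0,0,0,22,-8],
    [0,0,0,35,-8],
    [0,0,0,48,-8],
    [0,0,0,59,-8],
    [0,0,0,66,-8],
    [0,0,0,66,-8],
  ],
)

```text
time: 24.75
tcp_pos: [0.4788, -0.1226, 0.2615]
tool_rot: [-0.001, 0.508, 0.862, -0.001]
ft_force: [0.7, -0.1, -0.7]
width: 0.499
gripper_force: 0.0
```

```bash
python3 -c "
from knob import *
go(.4788,-.1230,.077,.521)"
```

```text
t 24.75 yaw 0.506 q7 1.03 shift [-0.3 -0.2  4.5] roll -0.8 w 0.499
```

jog_arm(
  series=[
    [0,0,0,2.5,0],
    [1,0,0,2.5,0],
    [1,0,0,2.5,0],
    [1,0,0,2.5,0],
    [1,0,0,2.5,0],
    [1,0,0,2.5,0],
    [1,0,0,2.5,0],
    [1,0,0,2.5,0],
  ],
)

```text
time: 25.55
tcp_pos: [0.4789, -0.1228, 0.2601]
tool_rot: [-0.0, 0.507, 0.862, -0.0]
ft_force: [-3.4, -1.2, 6.4]
width: 0.126
gripper_force: 15.0
```

jog_arm(
  series=[
    [1,0,0,0,4],
    [1,0,0,0,11],
    [1,0,0,0,19],
    [1,0,0,0,27],
    [1,0,0,0,35],
    [1,0,0,0,43],
    [1,0,0,0,50],
    [1,0,0,0,55],
  ],
)

```text
time: 26.35
tcp_pos: [0.4787, -0.1228, 0.2601]
tool_rot: [-0.0, 0.849, 0.528, -0.0]
ft_force: [-4.8, -0.8, 8.5]
width: 0.125
gripper_force: 15.0
```

jog_arm(
  series=[
    [1,0,0,0,0],
    [1,0,0,0,0],
    [0,0,0,0,0],
    [0,0,0,0,0],
    [0,0,0,0,0],
    [0,0,0,-15,0],
    [0,0,0,-40,0],
    [0,0,0,-68,0],
  ],
)

```text
time: 27.15
tcp_pos: [0.4788, -0.1228, 0.3284]
tool_rot: [-0.0, 0.848, 0.53, -0.001]
ft_force: [-0.0, 0.6, 1.1]
width: 0.5
gripper_force: 0.0
```

```bash
python3 -c "
from knob import *
d=snap('wrist'); kn(d,(.4788,-.123))
go(.4278,.1524,.145,.828-np.pi/2)"
```

```text
248 c [ 0.4781 -0.1218] yaw 1.116 len [0.0444 0.0026]
t 27.2 yaw -0.455 q7 0.16 shift [ 225.2 -168.     6.8] roll 16.5 w 0.5
```

jog_arm(
  series=[
    [0,16,-12,0,2],
    [0,48,-36,0,4],
    [0,84,-63,0,6],
    [0,120,-90,0,8],
    [0,154,-115,0,10],
    [0,185,-138,0,13],
    [0,209,-156,0,15],
    [0,225,-168,2,16.5],
  ],
)

```text
time: 28.0
tcp_pos: [0.426, 0.1556, 0.326]
tool_rot: [-0.0, 0.915, 0.404, 0.0]
ft_force: [0.3, -0.6, -0.2]
width: 0.5
gripper_force: 0.0
```

jog_arm(
  series=[
    [0,0,0,4,0],
    [0,0,0,12,0],
    [0,0,0,22,0],
    [0,0,0,35,0],
    [0,0,0,48,0],
    [0,0,0,58,0],
    [0,0,0,65,0],
    [0,0,0,66,0],
  ],
)

```text
time: 28.8
tcp_pos: [0.4266, 0.1521, 0.2593]
tool_rot: [0.0, 0.916, 0.402, -0.0]
ft_force: [1.0, 0.2, 0.6]
width: 0.503
gripper_force: 0.0
```

```bash
python3 -c "
from knob import *
go(.4278,.1524,.078,.828-np.pi/2)"
```

```text
t 28.8 yaw -0.743 q7 -0.51 shift [1.  0.7 1.3] roll -0.0 w 0.503
```

jog_arm(
  series=[
    [0,1,0.5,0,0],
    [1,1,0.5,0,0],
    [1,1,0.5,0,0],
    [1,1,0.5,0,0],
    [1,1,0.5,0,0],
    [1,1,0.5,0,0],
    [1,1,0.5,0,0],
    [1,1,0.5,0,0],
  ],
)

```text
time: 29.6
tcp_pos: [0.4277, 0.1536, 0.26]
tool_rot: [0.0, 0.915, 0.403, 0.0]
ft_force: [1.2, -1.0, 0.9]
width: 0.137
gripper_force: 14.4
```

jog_arm(
  series=[
    [1,0,0,0,3],
    [1,0,0,0,7],
    [1,0,0,0,11],
    [1,0,0,0,15],
    [1,0,0,0,19],
    [1,0,0,0,23],
    [1,0,0,0,27],
    [1,0,0,0,30],
  ],
)

```text
time: 30.4
tcp_pos: [0.4278, 0.1534, 0.2601]
tool_rot: [0.0, 0.989, 0.151, 0.0]
ft_force: [2.9, -2.6, 0.5]
width: 0.138
gripper_force: 14.5
```

```bash
python3 -c "
from knob import *
s=monitor.observe();print(s['ft_force'],s['moment'])"
```

```text
[ 2.93113195 -2.60620548  0.49652681] [-0.89555641 -0.44316185  0.1320768 ]
```

jog_arm(
  series=[
    [1,0,0,0,0],
    [1,0,0,0,0],
    [0,0,0,0,0],
    [0,0,0,0,0],
    [0,0,0,0,0],
    [0,0,0,-15,0],
    [0,0,0,-40,0],
    [0,0,0,-68,0],
  ],
)

```text
time: 31.2
tcp_pos: [0.4273, 0.1536, 0.3281]
tool_rot: [0.001, 0.988, 0.152, -0.001]
ft_force: [-0.2, 0.1, -0.2]
width: 0.499
gripper_force: 0.0
```

```bash
python3 -c "
from knob import *
d=snap('wrist','w6.png'); kn(d,(.428,.152))
go(.4788,-.1230,.147,1.116-np.pi/2)"
```

```text
248 c [0.4269 0.1537] yaw -2.754 len [0.0439 0.0027]
t 31.25 yaw -1.267 q7 -1.1 shift [-34.8 278.1   4.8] roll -46.5 w 0.501
```

View pics/w6.png

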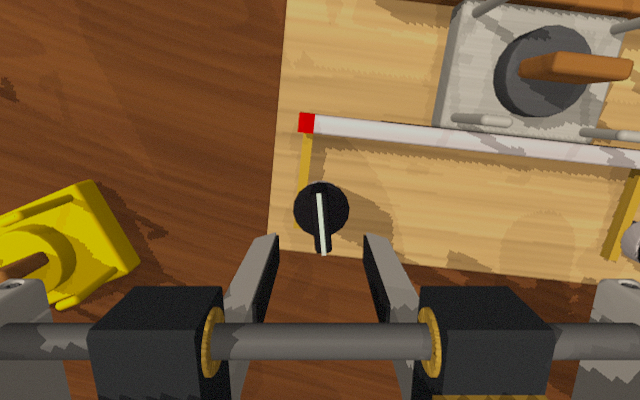

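The rail now lies along the stand's near side at (530,140), and the stand's far side is near the stop at the top edge (390,5). The right knob is next, until its clutch slips.

jog_arm(
  series=[
    [0,-2,20,0,-6],
    [0,-7,60,1,-12],
    [0,-13,105,2,-18],
    [0,-19,150,3,-24],
    [0,-24,192,4,-30],
    [0,-29,230,5,-36],
    [0,-33,260,5,-42],
    [0,-35,278,5,-46.5],
  ],
)

```text
time: 32.05
tcp_pos: [0.4777, -0.125, 0.3232]
tool_rot: [0.0, 0.847, 0.531, 0.0]
ft_force: [0.0, 1.2, -0.1]
width: 0.502
gripper_force: 0.0
```

jog_arm(
  series=[
    [0,0,0,4,0],
    [0,0,0,12,0],
    [0,0,0,22,0],
    [0,0,0,35,0],
    [0,0,0,48,0],
    [0,0,0,58,0],
    [0,0,0,64,0],
    [0,0,0,66,0],
  ],
)

```text
time: 32.85
tcp_pos: [0.4778, -0.1221, 0.2562]
tool_rot: [-0.0, 0.848, 0.53, -0.001]
ft_force: [0.3, 0.4, -0.7]
width: 0.499
gripper_force: 0.0
```

```bash
python3 -c "
from knob import *
go(.4788,-.1228,.079,1.116-np.pi/2)"
```

```text
t 32.85 yaw -0.454 q7 0.2 shift [-0.2  1.2 -2.8] roll 0.1 w 0.499
```

jog_arm(
  series=[
    [0,0,1,-3,0],
    [1,0,1,-3,0],
    [1,0,1,-3,0],
    [1,0,1,-3,0],
    [1,0,1,-3,0],
    [1,0,1,-3,0],
    [1,0,1,-3,0],
    [1,0,1,-3,0],
  ],
  squeeze=20,
)

```text
time: 33.65
tcp_pos: [0.4788, -0.1224, 0.26]
tool_rot: [-0.0, 0.848, 0.53, -0.0]
ft_force: [-1.2, 2.2, 4.6]
width: 0.129
gripper_force: 20.0
```

jog_arm(
  series=[
    [1,0,0,0,3],
    [1,0,0,0,7],
    [1,0,0,0,11],
    [1,0,0,0,15],
    [1,0,0,0,19],
    [1,0,0,0,22],
    [1,0,0,0,25],
    [1,0,0,0,28],
  ],
)

```text
time: 34.45
tcp_pos: [0.4788, -0.1224, 0.26]
tool_rot: [-0.0, 0.951, 0.308, -0.0]
ft_force: [-0.5, 0.8, 4.9]
width: 0.128
gripper_force: 20.0
```

```bash
python3 -c "
from knob import *
s=monitor.observe();print(s['ft_force'],s['moment'],s['width'])"
```

```text
[-0.51888855  0.79686454  4.85120036] [0.24568985 0.51947089 0.1057053 ] 0.12827878135243898
```

jog_arm(
  series=[
    [1,0,0,0,0],
    [1,0,0,0,0],
    [0,0,0,0,0],
    [0,0,0,0,0],
    [0,0,0,0,0],
    [0,0,0,-15,0],
    [0,0,0,-40,0],
    [0,0,0,-68,0],
  ],
)

```text
time: 35.25
tcp_pos: [0.4785, -0.1226, 0.3284]
tool_rot: [0.0, 0.951, 0.309, -0.001]
ft_force: [-0.1, 0.6, -0.2]
width: 0.499
gripper_force: 0.0
```

```bash
python3 -c "
from knob import *
d=snap('wrist'); kn(d,(.4788,-.123)); import pickle; pickle.dump(d,open('w7.pkl','wb'))
go(.4278,.1530,.147,.3876-np.pi/2)"
```

```text
247 c [ 0.4781 -0.1217] yaw -2.513 len [0.0442 0.0026]
t 35.3 yaw -0.943 q7 -0.29 shift [ 120.5 -254.2    4.7] roll 13.7 w 0.503
```

jog_arm(
  series=[
    [0,9,-18,0,2],
    [0,26,-55,1,4],
    [0,45,-96,2,6],
    [0,65,-137,3,8],
    [0,83,-175,4,10],
    [0,100,-210,5,12],
    [0,112,-237,5,13.7],
    [0,120.5,-254,5,13.7],
  ],
)

```text
time: 36.1
tcp_pos: [0.4262, 0.1562, 0.3228]
tool_rot: [0.0, 0.981, 0.194, -0.0]
ft_force: [-0.2, 0.5, 0.5]
width: 0.502
gripper_force: 0.0
```

jog_arm(
  series=[
    [0,0,0,4,0],
    [0,0,0,12,0],
    [0,0,0,22,0],
    [0,0,0,35,0],
    [0,0,0,48,0],
    [0,0,0,58,0],
    [0,0,0,62,0],
    [0,0,0,63,0],
  ],
)

```text
time: 36.9
tcp_pos: [0.427, 0.1527, 0.2596]
tool_rot: [0.0, 0.981, 0.193, -0.0]
ft_force: [-0.5, -0.6, 1.0]
width: 0.495
gripper_force: 0.0
```

```bash
python3 -c "
from knob import *
go(.4278,.1527,.079,.3876-np.pi/2)"
```

```text
t 36.9 yaw -1.183 q7 -0.93 shift [0.7 0.3 0.6] roll 0.0 w 0.495
```

jog_arm(
  series=[
    [0,0.7,0.3,0,0],
    [1,0.7,0.3,0,0],
    [1,0.7,0.3,0,0],
    [1,0.7,0.3,0,0],
    [1,0.7,0.3,0,0],
    [1,0.7,0.3,0,0],
    [1,0.7,0.3,0,0],
    [1,0.7,0.3,0,0],
  ],
)

```text
time: 37.7
tcp_pos: [0.4278, 0.1534, 0.2601]
tool_rot: [0.0, 0.981, 0.193, 0.0]
ft_force: [1.3, -4.6, 0.9]
width: 0.127
gripper_force: 20.0
```

jog_arm(
  series=[
    [1,0,0,0,3],
    [1,0,0,0,7],
    [1,0,0,0,11],
    [1,0,0,0,15],
    [1,0,0,0,19],
    [1,0,0,0,22],
    [1,0,0,0,25],
    [1,0,0,0,28],
  ],
)

```text
time: 38.5
tcp_pos: [0.4278, 0.1531, 0.2601]
tool_rot: [0.001, 0.999, -0.051, 0.0]
ft_force: [1.3, -7.6, 1.4]
width: 0.13
gripper_force: 20.0
```

```bash
python3 -c "
from knob import *
s=monitor.observe();print(s['ft_force'],s['moment'],s['width'])"
```

```text
[ 1.34103085 -7.55094659  1.38083838] [-1.83438812 -0.37967538  0.12572754] 0.13045678593315602
```

jog_arm(
  series=[
    [1,0,0,0,0],
    [1,0,0,0,0],
    [0,0,0,0,0],
    [0,0,0,0,0],
    [0,0,0,0,0],
    [0,0,0,-15,0],
    [0,0,0,-45,0],
    [0,0,0,-90,0],
  ],
)

```text
time: 39.3
tcp_pos: [0.4268, 0.1549, 0.34]
tool_rot: [0.002, 0.999, -0.049, -0.002]
ft_force: [-1.0, 0.5, 1.0]
width: 0.498
gripper_force: 0.0
```

```bash
python3 -c "
from knob import *
import pickle
D={n:snap(n) for n in('wrist','top','scene')};pickle.dump(D,open('d8.pkl','wb'));kn(D['wrist'],(.428,.152))
go(.4788,-.1228,.147,.6286-np.pi/2)
b=cv2.resize(D['top']['color'][165:295,255:425,::-1],(400,306),interpolation=2)
a=cv2.resize(D['wrist']['color'][:,:,::-1],(480,300))
c=cv2.resize(D['scene']['color'][150:250,250:400,::-1],(400,267),interpolation=2)
o=np.zeros((600,800,3),np.uint8);o[:300,:480]=a;o[300:567,:400]=c;o[290:596,400:800]=b
cv2.imwrite('pics/c8.png',o)"
```

```text
222 c [0.4276 0.1536] yaw 3.055 len [0.044  0.0026]
t 39.45 yaw -1.668 q7 -1.55 shift [ 77.9 271.7  12.9] roll -41.6 w 0.5
```

View pics/c8.png

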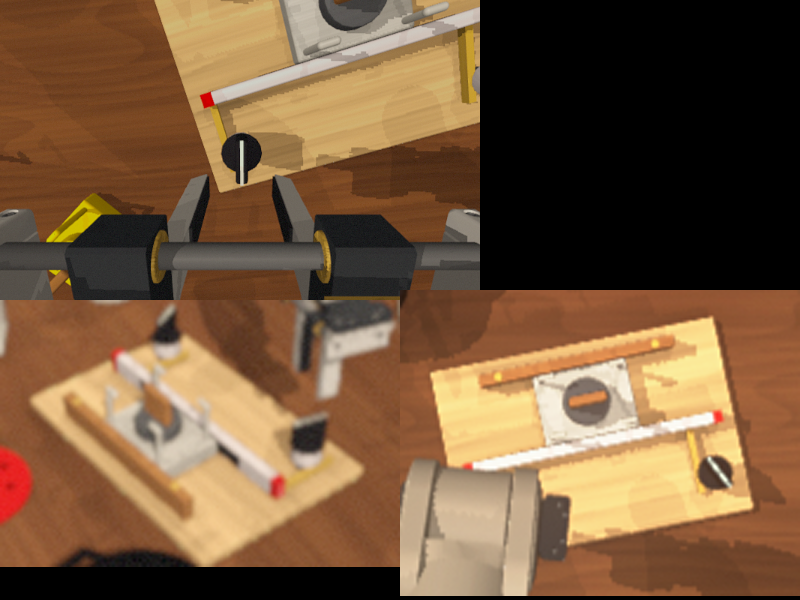

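The composite shows the stand upright with the stop behind it, and the rail along the near side of its base. In the top view the rail's right end is at about (721,412) and the stop runs from (482,385) to (673,345). I'll work out the rail and stop positions in tray coordinates.

```bash
python3 -c "
from h import *
import pickle
D=pickle.load(open('d8.pkl','rb'));w=D['wrist'];t=D['top']
q=(.5371,.0288,.1826);c,s=np.cos(q[2]),np.sin(q[2]);R=np.array([[c,-s],[s,c]])
T=lambda d,u,v,z:(R.T@(ray(d,u,v,z)[:2]-q[:2])*1e3).round(1)
k=lambda X,Y:(255+(X-400+.5)*170/400-.5,165+(Y-290+.5)*130/306-.5)
for n,p,z in [('railface R',(719,410),.045),('rail back R',(722,422),.045),('railface midR',(640,427),.045),('stop low L',(483,388),.015),('stop low R',(674,349),.015),('tray TL',(431,374),.015),('tray TR',(713,318),.015),('tray BR',(753,510),.015),('standfar L',(535,377),.041),('standfar R',(628,360),.041),('standnear L',(545,447),.041),('near R',(638,428),.041)]: print(n,T(t,*k(*p),z))
# wrist subpixel: rail face edge line
im=w['color'].astype(int)
for n,p,z in [('L end face',(201,96),.045),('rail face',(295,66),.045),('rail face far',(470,11),.045),('tray corner',(219,191),.015)]: print('w',n,T(w,p[0]/.75,p[1]*4/3,z))
"
```

```text
railface R [ -10.2 -161.7]
rail back R [ -25.6 -162.3]
railface midR [-12.  -60.7]
stop low L [ 76.3 123. ]
stop low R [  78.4 -126.1]
tray TL [106.7 184.8]
tray TR [ 107.9 -183.2]
tray BR [-141.5 -182.9]
standfar L [75.  55.7]
standfar R [ 73.5 -63.1]
standnear L [-13.5  60.3]
near R [-12.6 -58.4]
w L end face [-17.  166.5]
w rail face [-15.2  65.1]
w rail face far [ -12.8 -109.7]
w tray corner [-137.4  186.9]
```

jog_arm(
  series=[
    [0,5,19,1,-5],
    [0,17,58,2,-11],
    [0,29,101,4,-17],
    [0,42,146,6,-23],
    [0,54,188,8,-29],
    [0,65,226,10,-35],
    [0,73,255,12,-40],
    [0,78,272,13,-41.6],
  ],
)

```text
time: 40.25
tcp_pos: [0.4778, -0.1257, 0.3255]
tool_rot: [-0.001, 0.951, 0.31, -0.002]
ft_force: [-0.7, 0.6, 0.5]
width: 0.501
gripper_force: 0.0
```

jog_arm(
  series=[
    [0,0,0,4,0],
    [0,0,0,12,0],
    [0,0,0,22,0],
    [0,0,0,35,0],
    [0,0,0,48,0],
    [0,0,0,56,0],
    [0,0,0,60,0],
    [0,0,0,62,0],
  ],
)

```text
time: 41.05
tcp_pos: [0.4779, -0.1234, 0.2643]
tool_rot: [-0.001, 0.951, 0.309, -0.001]
ft_force: [0.1, 0.2, 0.3]
width: 0.502
gripper_force: 0.0
```

```bash
python3 -c "
from knob import *
go(.4788,-.1225,.079,.6286-np.pi/2)"
```

```text
t 41.05 yaw -0.943 q7 -0.3 shift [ 1.3 -0.2  5.3] roll -0.0 w 0.502
```

jog_arm(
  series=[
    [0,1.2,0,4,0],
    [1,1.2,0,4,0],
    [1,1.2,0,4,0],
    [1,1.2,0,4,0],
    [1,1.2,0,4,0],
    [1,1.2,0,4,0],
    [1,1.2,0,4,0],
    [1,1.2,0,4,0],
  ],
)

```text
time: 41.85
tcp_pos: [0.479, -0.1227, 0.2608]
tool_rot: [-0.001, 0.951, 0.309, -0.001]
ft_force: [0.3, 0.6, 3.4]
width: 0.124
gripper_force: 20.0
```

```bash
python3 -c "
from knob import *
import pickle
s=monitor.observe();print(s['moment'],s['width']);pickle.dump(snap('scene'),open('sA.pkl','wb'))"
```

```text
[-0.0079104   0.17304352  0.06261209] 0.12399499993061529
```

jog_arm(
  series=[
    [1,0,0,0,4],
    [1,0,0,0,8],
    [1,0,0,0,12],
    [1,0,0,0,16],
    [1,0,0,0,20],
    [1,0,0,0,24],
    [1,0,0,0,28],
    [1,0,0,0,32],
  ],
)

```text
time: 42.7
tcp_pos: [0.479, -0.1227, 0.2608]
tool_rot: [-0.0, 0.999, 0.033, -0.001]
ft_force: [-0.1, 0.3, 3.4]
width: 0.124
gripper_force: 20.0
```

```bash
python3 -c "
from knob import *
import pickle
s=monitor.observe();print(s['ft_force'],s['moment'],s['width']);d=snap('scene');pickle.dump(d,open('sB.pkl','wb'))
a=pickle.load(open('sA.pkl','rb'));z=pickle.load(open('d8.pkl','rb'))['scene']
def redc(d):
    im=d['color'].astype(int);m=((im[...,0]-np.maximum(im[...,1],im[...,2]))).clip(0)*(im[...,1]<110);o=[]
    for n,p in (('L',(.505,.193,.04)),('R',(.563,-.13,.04))):
        u,v=proj(d,np.array(p)).round().astype(int);w=m[v-12:v+13,u-12:u+13]*1.;w[w<60]=0;yy,xx=np.mgrid[v-12:v+13,u-12:u+13];o+=[n,(w*xx).sum()/w.sum(),(w*yy).sum()/w.sum(),w.sum()]
    return o
for x in(z,a,d):print(redc(x))
print([ (proj(d,np.array([.555,-.13,.04]))-proj(d,np.array([.565,-.13,.04]))).round(2)])
"
```

```text
[-0.08817536  0.31812281  3.44206141] [0.14646127 0.3363973  0.16170848] 0.12408260430987879
['L', np.float64(353.63784378437845), np.float64(219.41562156215622), np.float64(4545.0), 'R', np.float64(293.21726907630523), np.float64(168.7686746987952), np.float64(2490.0)]
['L', np.float64(353.20005927682274), np.float64(219.7086544161233), np.float64(3374.0), 'R', np.float64(292.81895093062604), np.float64(169.13324873096445), np.float64(2364.0)]
['L', np.float64(353.3472264787006), np.float64(218.95188476861784), np.float64(3263.0), 'R', np.float64(292.73539094650204), np.float64(169.0395061728395), np.float64(2430.0)]
[array([ 2.53, -0.77])]
```

jog_arm(
  series=[
    [0,0,0,0,0],
    [0,0,0,0,0],
    [0,0,0,0,0],
    [0,0,0,-10,0],
    [0,0,0,-30,0],
    [0,0,0,-50,0],
    [0,0,0,-66,0],
    [0,0,0,-68,0],
  ],
)

```text
time: 43.55
tcp_pos: [0.4794, -0.1231, 0.3306]
tool_rot: [-0.001, 0.999, 0.035, 0.0]
ft_force: [-0.4, 0.5, -1.4]
width: 0.5
gripper_force: 0.0
```

```bash
python3 -c "
from knob import *
go(.4280,.1530,.147,-.0866-np.pi/2)"
```

```text
t 43.55 yaw -1.501 q7 -0.83 shift [ -32.1 -279.     3.9] roll 9.0 w 0.5
```

jog_arm(
  series=[
    [0,-2,-20,0,1],
    [0,-7,-60,1,2],
    [0,-12,-105,2,3],
    [0,-17,-150,3,5],
    [0,-22,-192,3,6],
    [0,-27,-230,4,8],
    [0,-30,-261,4,9],
    [0,-32,-279,4,9],
  ],
)

```text
time: 44.35
tcp_pos: [0.427, 0.1559, 0.3248]
tool_rot: [-0.0, 0.999, -0.043, -0.001]
ft_force: [0.1, -0.7, 0.1]
width: 0.503
gripper_force: 0.0
```

jog_arm(
  series=[
    [0,0,0,4,0],
    [0,0,0,12,0],
    [0,0,0,22,0],
    [0,0,0,35,0],
    [0,0,0,48,0],
    [0,0,0,58,0],
    [0,0,0,62,0],
    [0,0,0,64,0],
  ],
)

```text
time: 45.15
tcp_pos: [0.4277, 0.1522, 0.2606]
tool_rot: [-0.0, 0.999, -0.045, -0.001]
ft_force: [-0.3, -0.4, -0.1]
width: 0.496
gripper_force: 0.0
```

```bash
python3 -c "
from knob import *
go(.4280,.1530,.079,-.0866-np.pi/2)"
```

```text
t 45.15 yaw -1.66 q7 -1.41 shift [ 0.3 -0.8  1.6] roll -0.2 w 0.496
```

jog_arm(
  series=[
    [0,0,-0.8,0,0],
    [1,0,-0.8,0,0],
    [1,0,-0.8,0,0],
    [1,0,-0.8,0,0],
    [1,0,-0.8,0,0],
    [1,0,-0.8,0,0],
    [1,0,-0.8,0,0],
    [1,0,-0.8,0,0],
  ],
)

```text
time: 45.95
tcp_pos: [0.4276, 0.1532, 0.2611]
tool_rot: [0.0, 0.999, -0.044, -0.001]
ft_force: [-2.1, -8.8, 6.3]
width: 0.127
gripper_force: 20.0
```

```bash
python3 -c "
from knob import *
import pickle
s=monitor.observe();print(s['moment'],s['width']);pickle.dump(snap('scene'),open('sC.pkl','wb'))"
```

```text
[-2.1624503   0.42203128  0.11142676] 0.12732626184826565
```

jog_arm(
  series=[
    [1,0,0,0,4],
    [1,0,0,0,8],
    [1,0,0,0,12],
    [1,0,0,0,16],
    [1,0,0,0,20],
    [1,0,0,0,24],
    [1,0,0,0,28],
    [1,0,0,0,32],
  ],
)

```text
time: 46.8
tcp_pos: [0.4276, 0.1532, 0.2611]
tool_rot: [0.001, 0.948, -0.319, -0.001]
ft_force: [-1.6, -8.4, 4.3]
width: 0.124
gripper_force: 20.0
```

```bash
python3 -c "
from knob import *
import pickle
s=monitor.observe();print(s['ft_force'],s['moment'],s['width']);d=snap('scene');pickle.dump(d,open('sD.pkl','wb'))
def redc(d):
    im=d['color'].astype(int);m=((im[...,0]-np.maximum(im[...,1],im[...,2]))).clip(0)*(im[...,1]<110);o=[]
    for n,p in (('L',(.505,.193,.04)),('R',(.563,-.13,.04))):
        u,v=proj(d,np.array(p)).round().astype(int);w=m[v-12:v+13,u-12:u+13]*1.;w[w<60]=0;yy,xx=np.mgrid[v-12:v+13,u-12:u+13];o+=[n,((w*xx).sum()/w.sum()).round(2),((w*yy).sum()/w.sum()).round(2),w.sum()]
    return o
for x in 'ABC':print(redc(pickle.load(open('s%s.pkl'%x,'rb'))))
print(redc(d))
"
```

```text
[-1.63345621 -8.43865555  4.3452333 ] [-2.06413812  0.49988431  0.17672981] 0.12392922201652971
['L', np.float64(353.2), np.float64(219.71), np.float64(3374.0), 'R', np.float64(292.82), np.float64(169.13), np.float64(2364.0)]
['L', np.float64(353.35), np.float64(218.95), np.float64(3263.0), 'R', np.float64(292.74), np.float64(169.04), np.float64(2430.0)]
['L', np.float64(353.72), np.float64(219.55), np.float64(4923.0), 'R', np.float64(292.66), np.float64(168.91), np.float64(2419.0)]
['L', np.float64(353.73), np.float64(219.5), np.float64(4926.0), 'R', np.float64(292.51), np.float64(168.95), np.float64(2334.0)]
```

jog_arm(
  series=[
    [0,0,0,0,0],
    [0,0,0,0,0],
    [0,0,0,0,0],
    [0,0,0,-10,0],
    [0,0,0,-40,0],
    [0,0,0,-80,0],
    [0,0,0,-120,0],
    [0,0,0,-150,0],
  ],
)

```text
time: 47.65
tcp_pos: [0.4262, 0.1557, 0.3953]
tool_rot: [0.001, 0.949, -0.316, -0.004]
ft_force: [-1.6, 1.0, 1.0]
width: 0.5
gripper_force: 0.0
```

Both clutches slip and the rail no longer moves. One last look before handing in.

```bash
python3 -c "
from h import *
t=snap('top')['color'];s=snap('scene')['color']
b=cv2.resize(t[165:295,255:425,::-1],(785,600),interpolation=2)
c=cv2.resize(s[150:250,250:400,::-1],(300,200),interpolation=2);b[400:,:300]=c
cv2.imwrite('pics/f.png',b);go(.5,.3,.3,-1.6)"
```

```text
t 47.75 yaw -2.214 q7 -2.42 shift [ -29.5 -160.2  -82. ] roll -35.2 w 0.501
```

View pics/f.png

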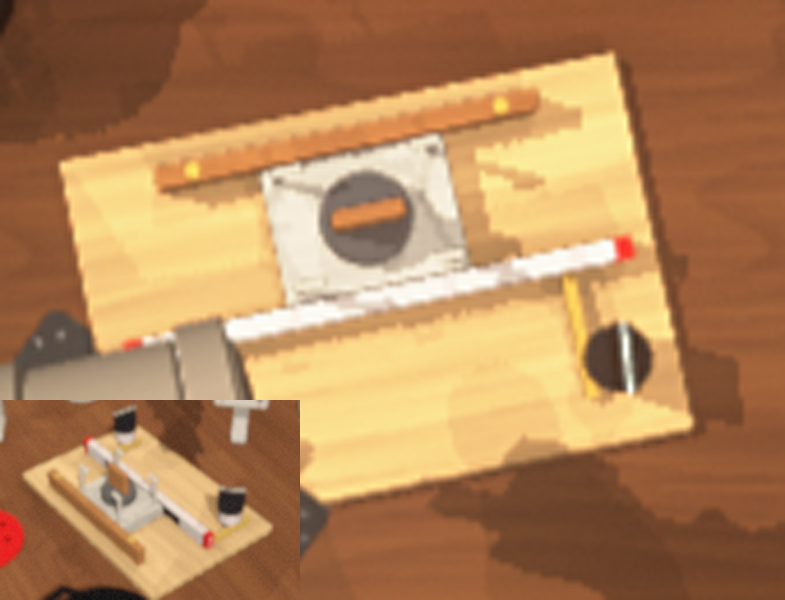

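The stand sits flush between the stop (158,180)-(538,100) and the rail, square and centred, and the gripper is clear.

```bash
python3 -c "
from h import *
print(ctrl.hand_in())"
```

```text
the job is handed in; nothing more can be done
None
```

I handed the job in at about 48 s: the steel stand is upright on the tray, held snug and square between the rail and the stop, and both knob clutches slip. By the measured knob turns the rail ends stayed within about 7 mm of each other, and nothing else on the shelf was touched.

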